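# Scan a tin for the pantry stocktake

### The arm

A 7-joint arm with a two-finger parallel gripper is mounted at the origin on a cart in front of the work surface, level with it; the furniture and walls round the work are solid. World frame = base frame: x ahead of the robot, y to its left, z up, the work surface at z = 0. Lengths are in m, angles in rad, forces in N, time in s.
With the tool pointing down it reaches from about 0.4 to 0.925 m from the base axis. Payload 5.6 kg.
Tool frame: the origin (TCP) lies midway between the tips of the shut fingers; the grasp point (between the pads) lies 19 mm behind it; z points along the fingers, y is the line along which they close (so a half turn about z gives the same grasp; the last joint's range is limited). The gripper opens to 85 mm and grips with 20 to 120 N. Pads are 22 mm wide; open, the fingers measure 114 mm over their backs; the gripper's body (76 mm by 85 mm) begins 54 mm behind the grasp point. The pads swing forward as they close: fully open they stand 13 mm farther back than shut.
Start: joints at [-1.169, 0.468, -0.012, 1.603, 0.006, 1.071, -0.056], TCP at [0.28, 0.587, 0.192] pointing down, gripper open.
Joint ranges: [-2.53, 2.53], [-0.31, 2.02], [-1.57, 1.55], [0.28, 2.44], [-1.29, 4.43], [0.15, 1.84], [-2.92, 2.92]. Speed limits (rad/s): [2.57, 2.57, 3.14, 3.14, 3.14, 3.14, 3.14].

### API

Orientations are given as a 3x3 rotation matrix whose columns are the frame's x, y, z axes.
In Python, from bench import status, cams, ticket gives the robot as it stands.
- The arm moves only by the shell command python3 -m creep FILE, which reads ROWS from the file FILE. ROWS is a JSON list of rows, 1 to 20 of them, each of 5 numbers: dx, dy, dz in units of 5 mm, then a turn about the tool's z in units of 0.05 rad, then the finger opening in m; each row is the pose to reach, as a shift and turn from the pose commanded when the command began, along the tool's axes at that moment; what a row does not reach only later rows make up. A row lasts 1/12 s, in which the tool goes at most 0.0417 m and 0.125 rad, less where a joint would pass 70% of its speed; a pose out of reach is approached as far as the arm can. The fingers move at their own pace and stop on an object; the grip force is fixed at half the most. Time passes only in rows, so rows that do not move let the fingers close. It prints the time, the measured TCP pose, the force, the opening and the grip force at its end. Input that does not fit is refused with a message, and nothing moves.
- status.get_obs(): the state, without advancing time (a new reading comes with each control period).
- cams.capture(name): name is "side" or "top"; returns a dict with "image" (480x640x3 uint8, red, green, blue), "fov_y" (degrees; the focal length in pixels is half the picture's height over the tangent of half this angle, whatever the lens; pixels are square), "cx", "cy" (the principal point, pixels), "world_from_camera" (4x4, takes a point from camera to world coordinates). Camera axes: x right, y down, z forward; pixel columns grow to the right and rows downward; lengths in m; the calibration is good to about 2 mm. A picture is of the moment at which its call begins. There is no depth.
- ticket.sign_off(): hands the job in; it is judged then, once.
The state is a dict: "time_s": time; "joints": joint angles; "joint_vel": joint speeds; "joint_torque": joint torques, N m; "tool_pos": TCP position; "tcp_rot": TCP orientation; "wrist_force": force on the tool from outside, world axes, zero at the start; "wrist_torque": the same for the moment, N m; "grip_width": finger opening in m; "grip_force": force on a finger pad.
Only numpy, scipy, OpenCV 4.12 (cv2) and the standard library are available. Lean on these libraries where they do the work, as an engineer would, in place of code of your own. Each camera call takes 0.05 s, during which the arm holds its last target. There are 200 camera calls.

### The job

Stocktaking: turn the tall teal tin on the spot, leaving it standing, until the large black bar code on its side squarely faces the scanner's charging stand, and let go of it. Then draw the hand scanner straight up out of its stand and aim it at the bar code from about 12 cm away, squarely in front of the code, with its nose dipped about 30 degrees below level so that the shiny tin does not dazzle it. Finish while still holding the scanner steady there in the air, touching nothing but the gripper; leave everything else where it is.

Things in the scene. Friction and masses are not known exactly. Their poses are not given: they have to be found in the camera images.
- stock_tin: the tin to be counted: an upright teal can, 58 mm in diameter and 72 mm high, about 0.2 kg, loose on the counter. Origin at the centre of its underside, z up, its own x axis points out through the middle of the white bar-code sticker
- code (a point): middle of the bar code on the tin's side: 29.5 mm from the tin's axis along the tin's x, 36 mm above its foot. The sticker is white with bold black upright bars (not the small grey code printed beside it), 37 mm wide round the can and 32 mm high
- scanner_stand: scanner's black charging stand, fixed: 112 x 92 mm foot with an upright pocket, 52 (x) x 42 mm outside, inner floor 12 mm above the counter. Origin on the counter under the pocket, z up, x the way the docked scanner's nose points. The handle stands 58 mm deep with 2 mm play at either side; a sprung tongue in the rear wall holds it: drawing it straight up takes some 5 N besides its weight
- stand_mouth (a point): centre of the mouth of the stand's pocket, 70 mm above the counter. (Mind the fixed wall shelf over the rear of the counter: its front edge runs along y at x 0.61 m, its underside 0.515 m above the counter; keep wrist and forearm from swinging into it)
- scanner: pistol-shaped hand scanner, light grey and black, orange trigger, 0.22 kg, loose in the stand. Origin at the handle's foot, z up the handle, x to the nose. Handle 30 (x) x 26 x 105 mm. Head 44 mm wide (y), 38 deep, flat sides, 54 wide at the black nose; its middle at x 30, z 125 mm; it reaches 62 mm back and 63 forward, rising forward 15 degrees, so the docked nose points 15 degrees above level
- scanner_grip (a point): good place to pinch the scanner across its 44 mm wide head, on the head's centre line above the centre of mass, at x 20, z 122 mm of the scanner; 15 to 20 N is enough
- scan_window (a point): middle of the red window at the front of the scanner's nose (x 92, z 142 mm of the scanner). The beam leaves along this point's own x axis; its y is the scanner's y, its z points out of the top of the head
- squat_tin: bystander: short wide green tin, 75 mm in diameter, 58 mm high, origin under its centre
- flat_tin: bystander: flat gold tin with blue lid, 63 x 105 x 26 mm, lying on the counter, origin under its centre; it and the teal tin may lie in either's place
- onion: bystander: onion, 79 mm across, 85 mm high, origin under its centre
- spice_jar: bystander: spice jar with red cap, 46 mm in diameter, 96 mm high, origin under its centre
- lemon: bystander: lemon, 76 x 56 x 55 mm, origin under its centre
- pencil: bystander: yellow pencil lying on the counter, 150 mm long, 7 mm thick, origin under its centre
- garlic: bystander: garlic bulb, 60 mm across, 58 mm high, origin under its centre

How it is judged:
On the way, in this order (a step that is already met when the one before it is completed fails the run):
1. teal tin upright and let go, code facing the stand: stand under 100 mm off the code's straight-out line (140 mm if over 450 mm away); scanner still docked (x of stand_mouth in the frame of stock_tin above 0.1 m and (y of stand_mouth in the frame of stock_tin between -0.1 and 0.1 m or (horizontal distance between stand_mouth and stock_tin above 0.45 m and y of stand_mouth in the frame of stock_tin between -0.14 and 0.14 m)) and angle between stock_tin's own z axis and vertical below 0.1 rad and contact force between stock_tin and the fingers below 0.1 N and distance between scanner and scanner_stand below 0.03 m), for 0.2 s.
2. the scanner is drawn up out of the pocket, its foot above the rim, in the fingers (height (world z) of scanner above 0.072 m and contact force between scanner and the fingers above 1 N and horizontal distance between scanner and scanner_stand below 0.06 m), for 0.05 s.
At the end, for the whole second after the job is handed in: Gripper holds the scanner still, off the counter and touching nothing else; beam 18 to 45 deg below level, within 20 mm of the code's middle; window 70 to 180 mm from it, under 60 mm off its straight-out line; teal tin untouched, upright on the counter, code facing the stand as in stage 1 (contact force between scanner and the fingers above 1 N and height (world z) of scanner above 0.012 m and linear speed of scanner below 0.03 m/s and angle between scan_window's own x axis and vertical between 1.885 and 2.356 rad and x of code in the frame of scan_window between 0.07 and 0.18 m and y of code in the frame of scan_window between -0.02 and 0.02 m and z of code in the frame of scan_window between -0.02 and 0.02 m and x of scan_window in the frame of stock_tin above 0.06 m and y of scan_window in the frame of stock_tin between -0.06 and 0.06 m and (y of stand_mouth in the frame of stock_tin between -0.1 and 0.1 m or (horizontal distance between stand_mouth and stock_tin above 0.45 m and y of stand_mouth in the frame of stock_tin between -0.14 and 0.14 m)) and x of stand_mouth in the frame of stock_tin above 0.1 m and angle between stock_tin's own z axis and vertical below 0.1 rad and height (world z) of stock_tin below 0.01 m and contact force between stock_tin and the fingers below 0.1 N and contact force between scanner and scanner_stand below 0.1 N and contact force between scanner and stock_tin below 0.1 N and contact force between scanner and flat_tin below 0.1 N and contact force between scanner and squat_tin below 0.1 N and contact force between scanner and spice_jar below 0.1 N and contact force between scanner and pencil below 0.1 N and contact force between scanner and onion below 0.1 N); the arm keeps its last pose, push and grip.
It fails at once if the teal tin is tipped (angle between stock_tin's own z axis and vertical above 0.35 rad).
It fails at once if the teal tin is moved more than 50 mm from its spot (distance of stock_tin from where it was at the start of the episode above 0.05 m).
It fails at once if a bystander is pushed aside more than 30 mm (distance of any of squat_tin, flat_tin, onion, spice_jar, lemon, pencil, garlic from where it was at the start of the episode above 0.03 m).
It also fails if it takes over 54 s, if anything falls off the work surface, if the arm or the gripper's body presses on something with over 40 N, if the wrist force passes 120 N, or if a joint passes its speed limit or range.

## Working session

There is one attempt and no reset: what is moved stays moved. The work goes in short steps, Python scripts to look and compute and a shell command to move; the robot and the scene stay as the last step left them, time stands still between calls to the robot, and variables do not carry over. Pictures are saved under pics/ and viewed, at most 10 in all, crops included, and the job is handed in when it is done.

```bash
ls; mkdir -p pics; cat > h.py <<'E'
import numpy as np, cv2
from bench import status, cams, ticket
def cap(n,save=None):
    c=cams.capture(n)
    if save: cv2.imwrite('pics/'+save,c['image'][:,:,::-1])
    return c
def ray(c,u,v):
    f=240/np.tan(np.radians(c['fov_y'])/2); T=np.array(c['world_from_camera'])
    d=T[:3,:3]@np.array([(u-c['cx'])/f,(v-c['cy'])/f,1]); return T[:3,3],d
def onz(c,u,v,z):
    o,d=ray(c,u,v); return o+d*(z-o[2])/d[2]
def proj(c,p):
    f=240/np.tan(np.radians(c['fov_y'])/2); T=np.array(c['world_from_camera'])
    q=T[:3,:3].T@(np.array(p)-T[:3,3]); return q[:2]/q[2]*f+[c['cx'],c['cy']]
E
python3 - <<'E'
from h import *
np.set_printoptions(precision=3,suppress=True)
for n in ('top','side'):
    c=cap(n,n+'0.png'); print(n,c['fov_y'],c['cx'],c['cy'],np.array(c['world_from_camera']))
o=status.get_obs();print(o['time_s'],o['tool_pos'],o['tcp_rot'],o['grip_width'])
E
```

```text
pics
top 46.18837927258847 318.6922986279306 240.9500321414412 [[ 0.038 -0.977  0.209  0.235]
 [-0.999 -0.039  0.003  0.003]
 [ 0.005 -0.209 -0.978  1.437]
 [ 0.     0.     0.     1.   ]]
side 43.51035444845799 316.7542706139575 241.68289151003705 [[-0.936 -0.195  0.294  0.021]
 [-0.352  0.561 -0.749  1.259]
 [-0.019 -0.805 -0.593  1.113]
 [ 0.     0.     0.     1.   ]]
0.1 [0.28  0.586 0.191] [[-0.903  0.43  -0.001]
 [ 0.43   0.903 -0.002]
 [-0.    -0.002 -1.   ]] 0.0853100315330026
```

View pics/top0.png

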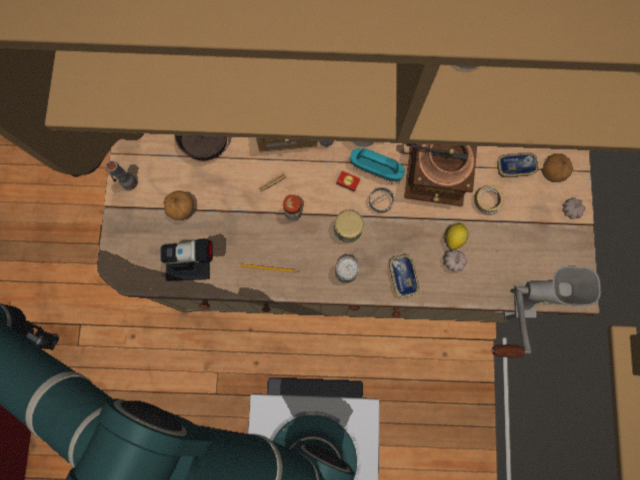

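View pics/side0.png

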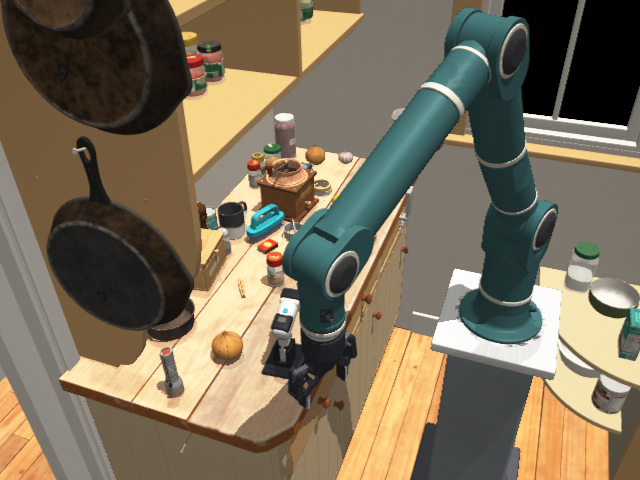

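Top view: teal tin's lid at about (346,266), green tin (348,225), flat tin (403,275), stand with scanner (188,256), nose to the right (−y), pencil (268,268). The side view has the tin hidden by the arm; the scanner's head is at (287,310).

```bash
python3 - <<'E'
from h import *
np.set_printoptions(precision=3,suppress=True)
c=cap('top'); im=c['image']
cr=lambda a,s:cv2.resize(a,None,fx=s,fy=s,interpolation=cv2.INTER_CUBIC)
a=cr(im[205:295,300:430],4); b=cr(im[225:295,150:225],5)
H=max(a.shape[0],b.shape[0]); 
pad=lambda x:cv2.copyMakeBorder(x,0,H-x.shape[0],0,0,cv2.BORDER_CONSTANT)
o=np.hstack([pad(a),pad(b)]); o=cv2.resize(o,None,fx=790/o.shape[1],fy=790/o.shape[1]); print(o.shape,790/895)
cv2.imwrite('pics/crop1.png',o[:,:,::-1])
for n,u,v,z in [('tin',346,266,.072),('squat',348,222,.058),('flat',403,275,.026),('pencil L',241,266,.0),('pencil R',295,270,0),('spice',292,202,.096),('stand',188,271,.0)]: print(n,onz(c,u,v,z))
E
```

```text
(318, 790, 3) 0.88268156424581
tin [ 0.466 -0.062  0.072]
squat [ 0.581 -0.064  0.058]
flat [ 0.457 -0.209  0.026]
pencil L [0.468 0.206 0.   ]
pencil R [0.463 0.066 0.   ]
spice [0.617 0.077 0.096]
stand [0.45  0.341 0.   ]
```

View pics/crop1.png

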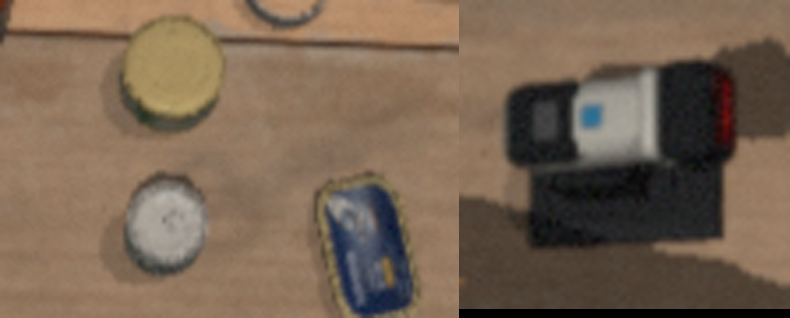

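Units first: shifts go in units of 5 mm and turns go in units of 0.05 rad. So -0.11 m is -22, -0.505 m is -101.

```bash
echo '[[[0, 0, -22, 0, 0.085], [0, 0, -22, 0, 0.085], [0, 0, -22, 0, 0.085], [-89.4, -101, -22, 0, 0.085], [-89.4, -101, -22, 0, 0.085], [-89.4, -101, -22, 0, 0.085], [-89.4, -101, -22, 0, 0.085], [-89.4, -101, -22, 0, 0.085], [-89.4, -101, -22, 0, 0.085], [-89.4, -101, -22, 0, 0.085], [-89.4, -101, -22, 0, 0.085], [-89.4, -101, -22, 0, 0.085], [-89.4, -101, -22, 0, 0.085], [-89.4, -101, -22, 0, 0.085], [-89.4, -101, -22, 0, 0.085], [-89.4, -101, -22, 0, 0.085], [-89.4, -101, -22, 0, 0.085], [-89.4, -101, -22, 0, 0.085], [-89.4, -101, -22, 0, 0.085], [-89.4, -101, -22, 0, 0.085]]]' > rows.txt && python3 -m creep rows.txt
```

```text
refused: ROWS must be a list of rows, each a list of 5 numbers. Nothing was moved.
```

Wrong form. The message asks for a list of rows, each a list of 5 numbers, so I'll send the same numbers that way.

```bash
echo '[[0, 0, -22, 0, 0.085], [0, 0, -22, 0, 0.085], [0, 0, -22, 0, 0.085], [-89.4, -101, -22, 0, 0.085], [-89.4, -101, -22, 0, 0.085], [-89.4, -101, -22, 0, 0.085], [-89.4, -101, -22, 0, 0.085], [-89.4, -101, -22, 0, 0.085], [-89.4, -101, -22, 0, 0.085], [-89.4, -101, -22, 0, 0.085], [-89.4, -101, -22, 0, 0.085], [-89.4, -101, -22, 0, 0.085], [-89.4, -101, -22, 0, 0.085], [-89.4, -101, -22, 0, 0.085], [-89.4, -101, -22, 0, 0.085], [-89.4, -101, -22, 0, 0.085], [-89.4, -101, -22, 0, 0.085], [-89.4, -101, -22, 0, 0.085], [-89.4, -101, -22, 0, 0.085], [-89.4, -101, -22, 0, 0.085]]' > rows.txt && python3 -m creep rows.txt
python3 - <<'E'
from h import *
np.set_printoptions(precision=3,suppress=True)
c=cap('side','side1.png'); im=c['image']
o=status.get_obs();print(o['time_s'],o['tool_pos'],o['tcp_rot'])
u,v=proj(c,[.466,-.062,.036]).round().astype(int);u2,v2=proj(c,[.466,.36,.1]).round().astype(int);print(u,v,u2,v2)
a=cv2.resize(im[v-30:v+30,u-30:u+30],(400,400),interpolation=cv2.INTER_CUBIC)
b=cv2.resize(im[v2-60:v2+60,u2-60:u2+60],(400,400),interpolation=cv2.INTER_CUBIC)
cv2.imwrite('pics/crop2.png',np.hstack([a,b])[:,:,::-1])
E
```

```text
time_s: 1.82
tool_pos: [0.4664, -0.0688, 0.3024]
tcp_rot: [[-0.898, 0.439, 0.002], [0.439, 0.898, -0.003], [-0.003, -0.002, -1.0]]
wrist_force: [-0.8, 0.0, -0.5]
grip_width: 0.0846
grip_force: 0.0
1.8667 [ 0.466 -0.067  0.302] [[-0.899  0.438  0.001]
 [ 0.438  0.899 -0.002]
 [-0.001 -0.001 -1.   ]]
341 255 282 338
```

View pics/crop2.png

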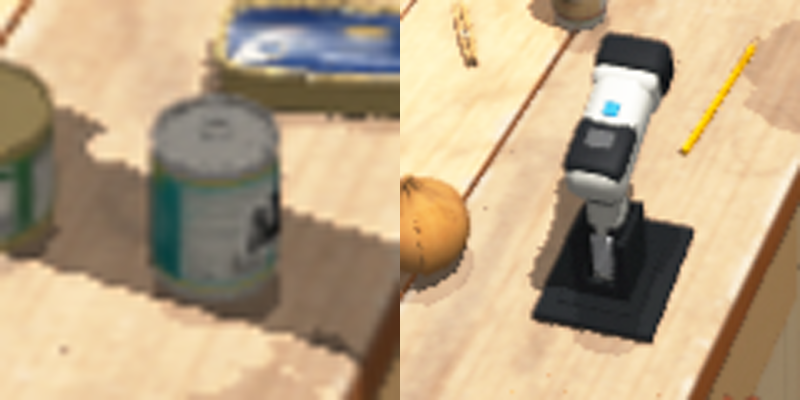

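Tin crop: lid centre near crop (215,140). Left is teal, then a pale label with grey print, and something bold and black at the right rim (245–280, 195–245), so the black bar code probably starts there, facing about −x. The stand's foot corners are at crop (133,318), (252,340), (293,230).

```bash
cat > m.py <<'E'
from h import *
np.set_printoptions(precision=4,suppress=True)
s=cams.capture('side'); t=cams.capture('top')
def tri(z,ps,pt): print('side',onz(s,*ps,z),'top',onz(t,*pt,z))
E
python3 - <<'E'
from m import *
print('tin side',onz(s,343.25,246,.072),'top',onz(t,300+167/3.53,205+221/3.53,.072))
q=lambda x,y:(222+x*.3,278+y*.3)
for p in [(133,318),(252,340),(293,230)]: print('foot side',onz(s,*q(*p),.008))
r=lambda x,y:(150+(x-459)/4.41,225+y/4.41)
for p in [(530,245),(722,237)]: print('foot top',onz(t,*r(*p),.008))
# head outline in top, dark/white vs wood: silhouette lines
for n,p,z in [('rearmid',(505,124),.13),('nosemid',(735,113),.16),('blue',(591,117),.16)]: print(n,onz(t,*r(*p),z))
# zoomed tin in top
u,v=340,225
a=cv2.resize(t['image'][245:295,322:372],(400,400),interpolation=cv2.INTER_CUBIC)
cv2.imwrite('pics/crop3.png',a[:,:,::-1])
E
```

```text
tin side [ 0.4579 -0.0616  0.072 ] top [ 0.4626 -0.0653  0.072 ]
foot side [0.5061 0.4033 0.008 ]
foot side [0.418  0.3933 0.008 ]
foot side [0.4289 0.2845 0.008 ]
foot top [0.4216 0.3932 0.008 ]
foot top [0.4307 0.2826 0.008 ]
rearmid [0.4702 0.3794 0.13  ]
nosemid [0.4754 0.2512 0.16  ]
blue [0.4703 0.3262 0.16  ]
```

```bash
echo '[[1.4, 0, 54, 0, 0.085], [1.4, 0, 54, 0, 0.085], [1.4, 0, 54, 0, 0.085], [1.4, 0, 54, 0, 0.085], [1.4, 0, 54, 0, 0.085], [1.4, 0, 54, 0, 0.085], [1.4, 0, 55.4, 0, 0.085], [1.4, 0, 55.4, 0, 0.085], [1.4, 0, 55.4, 0, 0.03], [1.4, 0, 55.4, 0, 0.03], [1.4, 0, 55.4, 0, 0.03], [1.4, 0, 55.4, 0, 0.03], [1.4, 0, 55.4, 0, 0.03], [1.4, 0, 55.4, 0, 0.03], [1.4, 0, 55.4, 0, 0.03], [1.4, 0, 55.4, 0, 0.03]]' > rows.txt && python3 -m creep rows.txt
python3 -c "
from h import *;print(status.get_obs()['joints'])"
```

```text
time_s: 3.3
tool_pos: [0.4602, -0.0609, 0.032]
tcp_rot: [[-0.901, 0.434, 0.003], [0.434, 0.901, 0.003], [-0.002, 0.004, -1.0]]
wrist_force: [-22.1, -7.5, 64.0]
grip_width: 0.0305
grip_force: 32.3
[-0.31038787  0.43567346  0.4453484   2.18648623 -0.34297786  0.58165613
  1.50929607]
```

View pics/crop3.png

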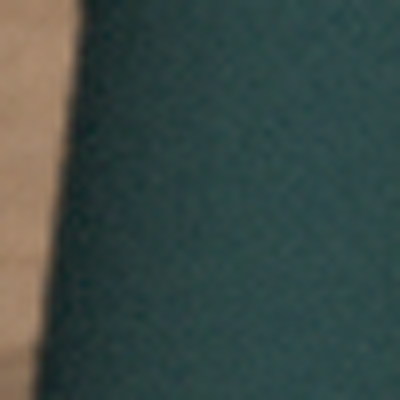

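The top crop is only the arm covering the tin. The opening of 30 mm and 64 N upward are wrong for a 58 mm tin, so I'll look.

```bash
python3 - <<'E'
from m import *
u,v=341,255
a=cv2.resize(s['image'][v-50:v+40,u-60:u+60],(800,600),interpolation=cv2.INTER_CUBIC)
cv2.imwrite('pics/crop4.png',a[:,:,::-1])
E
```

```text
(no output)
```

View pics/crop4.png

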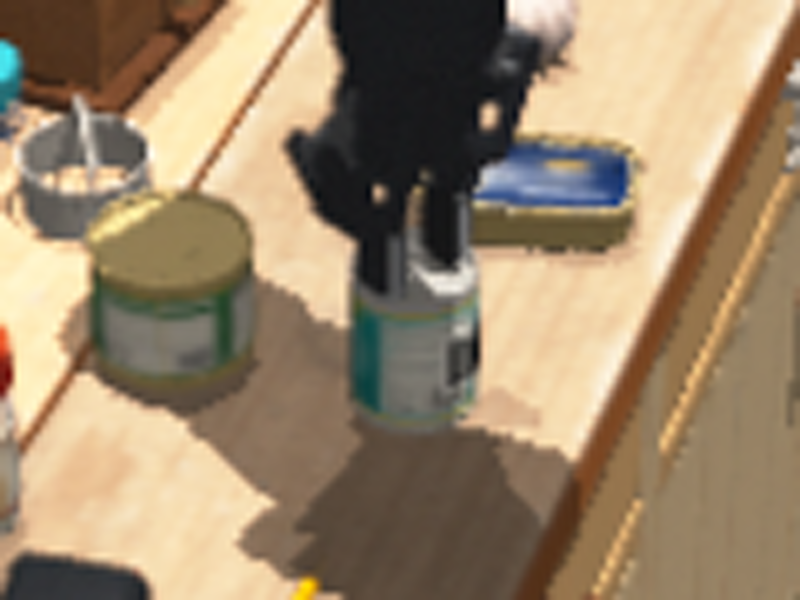

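```bash
python3 - <<'E'
from m import *
o=status.get_obs();print(o['time_s'],o['tool_pos'],o['wrist_force'],o['wrist_torque'],o['grip_width'],o['grip_force'])
q=lambda p:(proj(s,p)-[281,205])*6.667
p=np.array(o['tool_pos']); y=np.array(o['tcp_rot'])[:,1]
for z in (.032,.072,.1): print(z,[q([*(p+k*y)[:2],z]) for k in (-.022,0,.022)])
print([q([.46,-.062,z]) for z in (0,.072)])
E
```

```text
3.5 [ 0.4602 -0.0609  0.032 ] [-21.0218  -6.3533  64.6903] [-1.9831  5.1107 -0.3859] 0.030161511586378663 32.31702518532984
0.032 [array([443.6376, 324.5544]), array([408.7652, 346.1886]), array([373.4121, 368.1211])]
0.072 [array([444.6774, 251.7773]), array([409.3354, 273.2023]), array([373.4996, 294.9267])]
0.1 [array([445.4222, 199.6461]), array([409.744, 220.913]), array([373.5623, 242.4799])]
[array([409.6292, 401.8364]), array([410.6765, 271.8862])]
```

```bash
echo '[[0, 0, 0, 0, 0.04], [0, 0, 0, 0, 0.05], [0, 0, 0, 0, 0.06], [0, 0, 0, 0, 0.085], [0, 0, 0, 0, 0.085]]' > rows.txt && python3 -m creep rows.txt
python3 - <<'E'
from m import *
u,v=341,255
a=cv2.resize(s['image'][v-40:v+40,u-50:u+50],(600,480),interpolation=cv2.INTER_CUBIC)
cv2.imwrite('pics/crop5.png',a[:,:,::-1])
E
```

```text
time_s: 3.92
tool_pos: [0.4615, -0.0578, 0.0272]
tcp_rot: [[-0.903, 0.43, 0.005], [0.43, 0.903, 0.001], [-0.004, 0.003, -1.0]]
wrist_force: [-0.0, 0.1, 0.5]
grip_width: 0.0814
grip_force: 0.0
```

View pics/crop5.png

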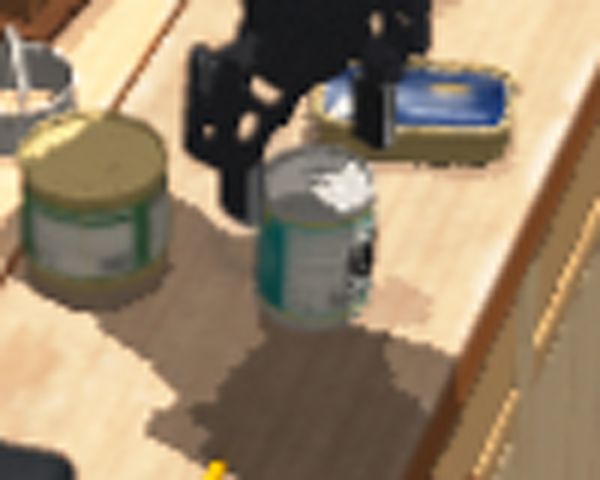

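The tin still stands upright and seems undisturbed. The left fingertip is at crop (240,215), the right one at (378,145). Both look higher than reported, so I'll check their height.

```bash
python3 - <<'E'
from m import *
o=status.get_obs();p=np.array(o['tool_pos']); y=np.array(o['tcp_rot'])[:,1];print(p,o['joints'])
q=lambda p:(proj(s,p)-[291,215])*6
for z in (.03,.04,.06,.08,.1): print(z,[q([*(p+k*y)[:2],z]) for k in (-.045,.045)])
for z in (0,.072): print('tin at',z,onz(s,291+315/6,215+(190 if z else 300)/6,z))
E
```

```text
[ 0.4599 -0.0583  0.0254] [-0.3109  0.4489  0.4376  2.1884 -0.3488  0.5688  1.5112]
0.03 [array([370.4049, 218.192 ]), array([241.5908, 298.9671])]
0.04 [array([370.7389, 202.0447]), array([241.4921, 282.6346])]
0.06 [array([371.4137, 169.4247]), array([241.2927, 249.6309])]
0.08 [array([372.0976, 136.3633]), array([241.0906, 216.1676])]
0.1 [array([372.7908, 102.8514]), array([240.8855, 182.235 ])]
tin at 0 [ 0.4575 -0.0643  0.    ]
tin at 0.072 [ 0.4562 -0.0588  0.072 ]
```

The fingertips really are about 40 mm higher than the reported pose implies: they pressed on the lid. I'll go 36 mm lower and grip again.

Scaled: 0.03 m is 6, 0.02 m is 4.

```bash
echo '[[0.2, -0.8, 2, 0, 0.085], [0.2, -0.8, 4, 0, 0.085], [0.2, -0.8, 6, 0, 0.085], [0.2, -0.8, 7.2, 0, 0.085], [0.2, -0.8, 7.2, 0, 0.085]]' > rows.txt && python3 -m creep rows.txt
echo '[[0, 0, 0, 0, 0.04], [0, 0, 0, 0, 0.04], [0, 0, 0, 0, 0.04], [0, 0, 0, 0, 0.04], [0, 0, 0, 0, 0.04], [0, 0, 0, 0, 0.04]]' > rows.txt && python3 -m creep rows.txt
```

```text
time_s: 4.53
tool_pos: [0.4554, -0.0617, -0.013]
tcp_rot: [[-0.902, 0.431, -0.004], [0.431, 0.902, -0.0], [0.003, -0.002, -1.0]]
wrist_force: [-0.1, -0.4, 0.5]
grip_width: 0.085
grip_force: 0.0
time_s: 5.03
tool_pos: [0.4573, -0.062, -0.0106]
tcp_rot: [[-0.903, 0.431, 0.001], [0.431, 0.903, -0.0], [-0.001, 0.0, -1.0]]
wrist_force: [-1.1, -2.5, 3.0]
grip_width: 0.0564
grip_force: 63.6
```

Scaled: 1.2 rad is 24.

```bash
echo '[[0, 0, 0, 2.5, 0.04], [0, 0, 0, 5, 0.04], [0, 0, 0, 7.5, 0.04], [0, 0, 0, 10, 0.04], [0, 0, 0, 12.5, 0.04], [0, 0, 0, 15, 0.04], [0, 0, 0, 17.5, 0.04], [0, 0, 0, 20, 0.04], [0, 0, 0, 22.5, 0.04], [0, 0, 0, 24, 0.04], [0, 0, 0, 24, 0.04]]' > rows.txt && python3 -m creep rows.txt
python3 - <<'E'
from m import *
print(status.get_obs()['joints'])
u,v=341,255
a=cv2.resize(s['image'][v-30:v+30,u-40:u+40],(640,480),interpolation=cv2.INTER_CUBIC)
cv2.imwrite('pics/crop6.png',a[:,:,::-1])
E
```

```text
time_s: 5.95
tool_pos: [0.4575, -0.0619, -0.0106]
tcp_rot: [[0.077, 0.997, 0.001], [0.997, -0.077, -0.001], [-0.001, 0.001, -1.0]]
wrist_force: [-1.0, -1.8, 5.2]
grip_width: 0.0564
grip_force: 64.2
[-0.5018  0.5927  0.6935  2.2139 -0.7221  0.5701  0.6654]
```

View pics/crop6.png

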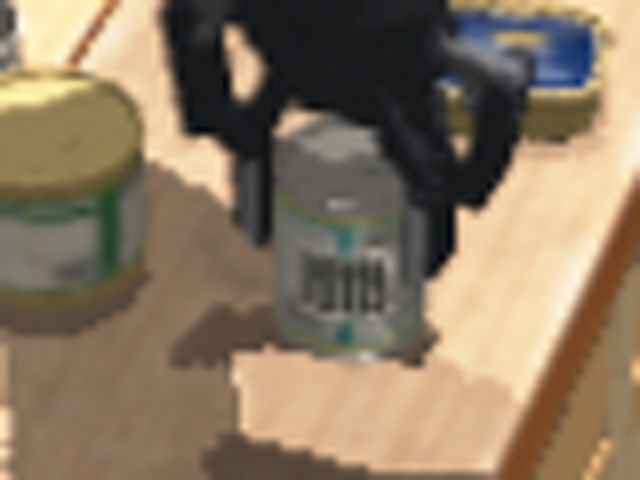

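The bar code now shows: bars at x 303–385, centre about 344, with the can spanning 275–422. So it faces the camera, azimuth about 106°. It needs about 0.3 rad more.

```bash
echo '[[0, 0, 0, 2, 0.04], [0, 0, 0, 4, 0.04], [0, 0, 0, 6, 0.04], [0, 0, 0, 6, 0.04], [0, 0, 0, 6, 0.085], [0, 0, 0, 6, 0.085], [0, 0, 0, 6, 0.085], [0, 0, 0, 6, 0.085], [0, 0, -8, 6, 0.085], [0, 0, -16, 6, 0.085], [0, 0, -24, 6, 0.085], [0, 0, -32, 6, 0.085], [0, 0, -40, 6, 0.085], [0, 0, -48, 6, 0.085], [0, 0, -56, 6, 0.085], [0, 0, -56, 6, 0.085]]' > rows.txt && python3 -m creep rows.txt
python3 - <<'E'
from m import *
print(status.get_obs()['joints'])
a=cv2.resize(s['image'][225:285,301:381],(400,300),interpolation=cv2.INTER_CUBIC)
b=cv2.resize(t['image'][225:285,150:230],(400,300),interpolation=cv2.INTER_CUBIC)
c=cv2.resize(s['image'][285:345,242:322],(400,300),interpolation=cv2.INTER_CUBIC)
d=cv2.resize(t['image'][240:300,305:385],(400,300),interpolation=cv2.INTER_CUBIC)
cv2.imwrite('pics/crop7.png',np.vstack([np.hstack([a,b]),np.hstack([d,c])])[:,:,::-1])
E
```

```text
time_s: 7.38
tool_pos: [0.4615, -0.0595, 0.2746]
tcp_rot: [[0.36, 0.933, 0.011], [0.933, -0.36, 0.009], [0.012, 0.007, -1.0]]
wrist_force: [1.3, 0.2, 0.6]
grip_width: 0.085
grip_force: 0.0
[-1.2454  0.0699  1.4064  2.0051 -0.0829  1.1242 -0.1732]
```

View pics/crop7.png

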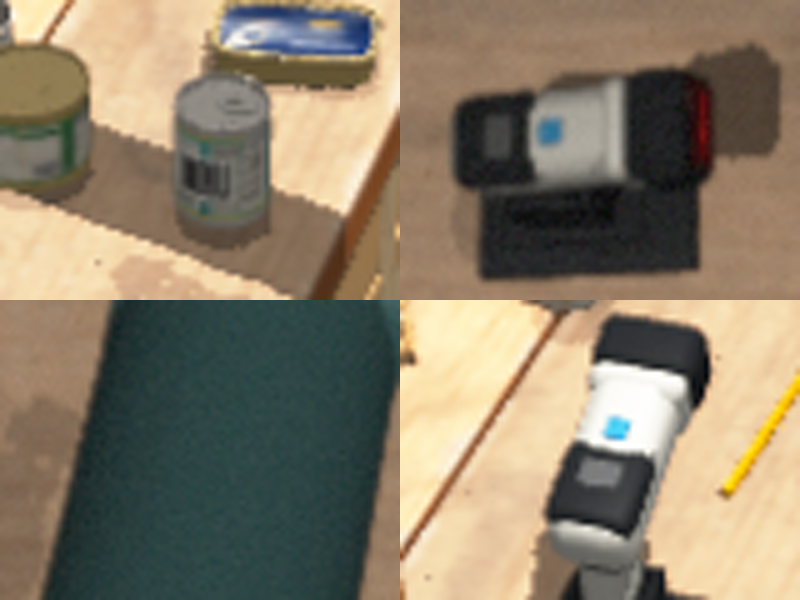

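Upper left: the tin stands free, bars at 184–228 on a can spanning 174–270, so the code's azimuth is about 88°, square to the stand. The scanner's blue mark is at (550,132) in the top crop and (618,428) in the side crop; the grey square is at (497,136) and (600,472). I'll triangulate these.

```bash
python3 - <<'E'
from m import *
def X(ps,pt):
    A=[];b=[]
    for c,p in((s,ps),(t,pt)):
        o,d=ray(c,*p); d/=np.linalg.norm(d); M=np.eye(3)-np.outer(d,d); A.append(M); b.append(M@o)
    x=np.linalg.lstsq(np.vstack(A),np.hstack(b),rcond=None)
    return x[0],x[1]**.5
S=lambda x,y:(242+(x-400)/5-.4,285+(y-300)/5-.4)
T=lambda x,y:(150+(x-400)/5-.4,225+y/5-.4)
# refine by colour: blue mark
def cen(im,box,f):
    x0,y0,x1,y1=box; a=im[y0:y1,x0:x1].astype(int); m=f(a); M=cv2.moments(m.astype(np.uint8),True); return M['m10']/M['m00']+x0,M['m01']/M['m00']+y0
blue=lambda a:(a[:,:,2]-a[:,:,0]>50)
bs=cen(s['image'],(275,300,300,320),blue); bt=cen(t['image'],(170,240,190,260),blue); print(bs,S(618,428),bt,T(550,132))
print('blue',X(bs,bt)); print('grey',X(S(600,472),T(497,136)))
# head side edges on top camera at white part: upper y=83 / lower top-edge
for p in ((575,83),(575,187)): print(onz(t,*T(*p),.14))
w=X(S(652,349),T(662,132)); print('ctr black front',w)
p=np.array([.462,.398]); 
print(proj(t,[.4675,.3425,.07]),proj(s,[.4675,.3425,.07]))
E
```

```text
(284.85714285714283, 310.1904761904762) (285.20000000000005, 310.20000000000005) (179.5625, 250.75) (179.6, 251.0)
blue (array([0.4715, 0.3275, 0.1579]), array([0.0014]))
grey (array([0.469 , 0.3529, 0.1534]), array([0.0013]))
[0.4991 0.3226 0.14  ]
[0.4496 0.3182 0.14  ]
ctr black front (array([0.4736, 0.2752, 0.162 ]), array([0.0006]))
[181.8709 259.3625] [285.4083 341.6372]
```

Scaled: 0.358 m is 71.6, 0.2 m is 40, -0.447 rad is -8.94.

```bash
echo '[[8, -2.8, 0, -2, 0.085], [16, -5.8, 0, -4, 0.085], [24, -8.6, 0, -6, 0.085], [32, -11.4, 0, -8, 0.085], [40, -14.4, 0, -8.94, 0.085], [48, -17.2, 0, -8.94, 0.085], [56, -20, 0, -8.94, 0.085], [64, -23, 0, -8.94, 0.085], [71.6, -25.8, 0, -8.94, 0.085], [71.6, -25.8, 0, -8.94, 0.085], [71.6, -25.8, 0, -8.94, 0.085], [71.6, -25.8, 0, -8.94, 0.085], [71.6, -25.8, 0, -8.94, 0.085]]' > rows.txt && python3 -m creep rows.txt
python3 -c "
from h import *
o=status.get_obs();print(o['tool_pos'],o['tcp_rot'],o['joints'])"
```

```text
time_s: 8.67
tool_pos: [0.4683, 0.3155, 0.2678]
tcp_rot: [[-0.068, 0.998, -0.001], [0.998, 0.068, -0.003], [-0.003, -0.002, -1.0]]
wrist_force: [0.1, -0.4, 0.3]
grip_width: 0.0854
grip_force: 0.0
[0.46829924 0.3155176  0.26776784] [[-0.06810865  0.99767701 -0.00134198]
 [ 0.9976746   0.0681049  -0.00266717]
 [-0.00256958 -0.00152052 -0.99999554]] [-1.48611166  0.38392707  1.08631914  1.77574319 -0.36082191  1.20512616
 -0.22850442]
```

```bash
echo '[[1.2, 0.6, 8, 0, 0.085], [1.2, 0.6, 16, 0, 0.085], [1.2, 0.6, 24, 0, 0.085], [1.2, 0.6, 29, 0, 0.085], [1.2, 0.6, 34, 0, 0.085], [1.2, 0.6, 38, 0, 0.085], [1.2, 0.6, 39.2, 0, 0.085], [1.2, 0.6, 39.2, 0, 0.085]]' > rows.txt && python3 -m creep rows.txt
python3 - <<'E'
from m import *
o=status.get_obs();print(o['tool_pos'])
a=cv2.resize(s['image'][270:350,235:335],(500,400),interpolation=cv2.INTER_CUBIC)
b=cv2.resize(t['image'][225:289,160:220],(300,400)[::1],interpolation=cv2.INTER_CUBIC)
cv2.imwrite('pics/crop8.png',np.hstack([a,b])[:,:,::-1])
p=np.array(o['tool_pos']); y=np.array(o['tcp_rot'])[:,1]
for z in(.08,.1,.12): print(z,[(proj(s,[*(p+k*y)[:2],z])-[235,270])*5 for k in(-.045,.045)])
E
```

```text
time_s: 9.33
tool_pos: [0.4699, 0.3226, 0.072]
tcp_rot: [[-0.07, 0.998, -0.002], [0.998, 0.07, -0.002], [-0.002, -0.002, -1.0]]
wrist_force: [0.2, 0.2, -0.5]
grip_width: 0.0849
grip_force: 0.0
[0.4713 0.3242 0.0742]
0.08 [array([347.7912, 333.4919]), array([170.5996, 297.7411])]
0.1 [array([346.4781, 303.4332]), array([167.8508, 267.8387])]
0.12 [array([345.1428, 272.8689]), array([165.0564, 237.441 ])]
```

View pics/crop8.png

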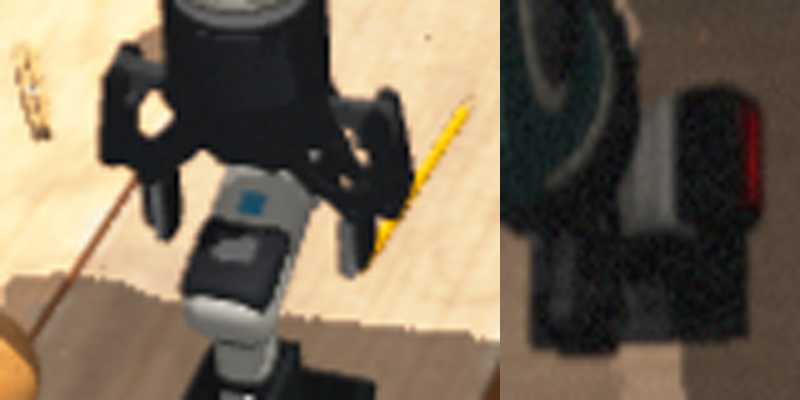

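Both fingertips, at (165,237) and (352,277), are at about 0.12 m, straddling the head as planned. Now close the fingers and draw up 50 mm.

Units first: shifts go in units of 5 mm and turns go in units of 0.05 rad. So -0.048 m is -9.6, -0.04 m is -8.

```bash
echo '[[0, 0, 0, 0, 0.03], [0, 0, 0, 0, 0.03], [0, 0, 0, 0, 0.03], [0, 0, 0, 0, 0.03], [0, 0, 0, 0, 0.03], [0, 0, 0, 0, 0.03], [0, 0, 0, 0, 0.03]]' > rows.txt && python3 -m creep rows.txt
echo '[[0, 0, -1.6, 0, 0.03], [0, 0, -3.2, 0, 0.03], [0, 0, -4.8, 0, 0.03], [0, 0, -6.4, 0, 0.03], [0, 0, -8, 0, 0.03], [0, 0, -9.6, 0, 0.03], [0, 0, -9.6, 0, 0.03]]' > rows.txt && python3 -m creep rows.txt
cat > look.py <<'E'
from m import *
def cen(im,box,f):
    x0,y0,x1,y1=box; m=f(im[y0:y1,x0:x1].astype(int)).astype(np.uint8)
    n,l,st,c=cv2.connectedComponentsWithStats(m)
    return [(int(st[i,4]),c[i]+[x0,y0]) for i in range(1,n) if st[i,4]>4]
blue=lambda a:(a[:,:,2]-a[:,:,0]>40)
red=lambda a:(a[:,:,0]-a[:,:,1]>70)&(a[:,:,0]-a[:,:,2]>60)
E
python3 - <<'E'
from look import *
print(cen(s['image'],(250,240,320,330),blue), cen(t['image'],(160,225,240,280),red),cen(t['image'],(160,225,240,280),blue))
E
```

```text
time_s: 10.02
tool_pos: [0.4711, 0.3255, 0.0741]
tcp_rot: [[-0.073, 0.997, 0.002], [0.997, 0.073, 0.001], [0.001, 0.002, -1.0]]
wrist_force: [-0.2, 0.6, 6.1]
grip_width: 0.0434
grip_force: 61.5
time_s: 10.6
tool_pos: [0.4705, 0.3253, 0.1229]
tcp_rot: [[-0.073, 0.997, 0.0], [0.997, 0.073, 0.001], [0.001, 0.001, -1.0]]
wrist_force: [-0.9, 1.2, 1.5]
grip_width: 0.0434
grip_force: 63.1
[(16, array([284.75  , 294.5625]))] [] []
```

Scaled: -0.049 m is -9.8, -0.04 m is -8.

```bash
echo '[[-1.2, 0, 0, 0, 0.03], [-2.4, 0, 0.2, 0, 0.03], [-4.2, 0, 0.4, 0, 0.03], [-6.2, 0, 1, 0, 0.03], [-8, 0, 1.6, 0, 0.03], [-9.8, 0, 2.4, 0, 0.03], [-9.8, 0, 2.4, 0, 0.03]]' > rows.txt && python3 -m creep rows.txt
python3 - <<'E'
from look import *
print(cen(s['image'],(250,240,330,330),blue), cen(t['image'],(160,225,260,280),red),cen(t['image'],(160,225,240,280),blue))
cv2.imwrite('pics/s_mid.png',s['image'][:,:,::-1])
E
```

```text
time_s: 11.28
tool_pos: [0.4746, 0.2762, 0.1091]
tcp_rot: [[-0.071, 0.998, 0.001], [0.998, 0.071, 0.003], [0.002, 0.002, -1.0]]
wrist_force: [0.8, 4.0, -0.6]
grip_width: 0.0438
grip_force: 62.6
[(9, array([292.2222, 284.5556]))] [] []
```

Scaled: -0.031 m is -6.2, -0.024 m is -4.8.

```bash
echo '[[-1.8, 0, 1, 0, 0.03], [-3.4, 0, 2, 0, 0.03], [-4.8, 0, 3.2, 0, 0.03], [-6.2, 0, 4.6, 0, 0.03], [-7.2, 0, 5.6, 0, 0.03], [-7.2, 0, 5.6, 0, 0.03]]' > rows.txt && python3 -m creep rows.txt
echo '[[0, 0, -2, 0, 0.03], [0, 0, -4, 0, 0.03], [0, 0, -6, 0, 0.03], [0, 0, -8, 0, 0.03], [0, 0, -12, 0, 0.03], [0, 0, -16, 0, 0.03], [0, 0, -16, 0, 0.03], [0, 0, -16, 0, 0.03]]' > rows.txt && python3 -m creep rows.txt
python3 - <<'E'
from look import *
print(cen(s['image'],(250,220,340,330),blue), cen(t['image'],(160,215,280,290),red),cen(t['image'],(160,225,240,280),blue))
a=cv2.resize(s['image'][220:340,230:350],(600,600),interpolation=cv2.INTER_CUBIC)
cv2.imwrite('pics/crop9.png',a[:,:,::-1])
# numeric: bright (pale grey) and dark masks around the scanner
o=status.get_obs();p=np.array(o['tool_pos'])+[0,0,.062]; print('grip',p,proj(s,p),proj(t,p))
# expected pixels of features for a few pitches; scanner frame pts rel grip(17,122)
n=np.array([.075,-.997,0]);z=np.array([0,0,1.])
for D in (0,25,35,45,55):
    r=np.radians(D);out=[]
    for nm,x,h in(('foot',0,0),('rearend',-30,109),('blue',13.5,152),('win',92,142)):
        a,b=(x-17)/1e3,(h-122)/1e3
        q=p+n*(a*np.cos(r)+b*np.sin(r))+z*(-a*np.sin(r)+b*np.cos(r)); out.append((nm,proj(s,q).round(0),proj(t,q).round(0)))
    print(D,out)
E
```

```text
time_s: 11.88
tool_pos: [0.4767, 0.24, 0.0807]
tcp_rot: [[-0.072, 0.997, 0.0], [0.997, 0.072, 0.001], [0.001, 0.0, -1.0]]
wrist_force: [0.1, 4.0, 0.8]
grip_width: 0.0435
grip_force: 62.1
time_s: 12.55
tool_pos: [0.4768, 0.2405, 0.1622]
tcp_rot: [[-0.073, 0.997, 0.001], [0.997, 0.073, 0.002], [0.001, 0.001, -1.0]]
wrist_force: [-0.4, -0.1, -1.8]
grip_width: 0.0438
grip_force: 62.3
[(337, array([261.0415, 226.5608]))] [] []
grip [0.4756 0.2401 0.2226] [295.9566 265.7277] [212.5118 245.2731]
0 [('foot', array([296., 308.]), array([215., 256.])), ('rearend', array([290., 282.]), array([192., 247.])), ('blue', array([295., 257.]), array([208., 243.])), ('win', array([305., 241.]), array([246., 242.]))]
25 [('foot', array([289., 317.]), array([192., 255.])), ('rearend', array([289., 276.]), array([190., 245.])), ('blue', array([297., 254.]), array([215., 242.])), ('win', array([306., 251.]), array([248., 245.]))]
35 [('foot', array([286., 317.]), array([184., 254.])), ('rearend', array([290., 272.]), array([190., 244.])), ('blue', array([297., 253.]), array([217., 243.])), ('win', array([305., 256.]), array([247., 247.]))]
45 [('foot', array([284., 316.]), array([176., 253.])), ('rearend', array([290., 269.]), array([191., 244.])), ('blue', array([298., 253.]), array([219., 243.])), ('win', array([305., 262.]), array([245., 248.]))]
55 [('foot', array([282., 314.]), array([169., 252.])), ('rearend', array([290., 265.]), array([192., 243.])), ('blue', array([299., 253.]), array([221., 243.])), ('win', array([304., 267.]), array([242., 249.]))]
```

```bash
cat > asc.py <<'E'
from look import *
def asc(im,u0,u1,v0,v1,st=1):
    for v in range(v0,v1,st):
        r=''
        for u in range(u0,u1):
            R,G,B=map(int,im[v,u]); 
            r+= 'r' if R-G>70 and R-B>60 and G<70 else 'b' if B-R>40 else '#' if max(R,G,B)<65 else 'o' if max(R,G,B)-min(R,G,B)<max(R,G,B)*.22 else '.'
        print(v,r)
E
python3 - <<'E'
from asc import *
asc(s['image'],265,325,240,330,2)
print('top'); asc(t['image'],160,262,234,270)
E
```

```text
240 ...#########...##################################oo.....##..
242 ...#########.....####################################oooo##.
244 ....#########......##########################....#########o.
246 .....#########.....#########################.....o#######o..
248 ....r##########....#########################.....########...
250 rr.############...###########################.oo..######....
252 .#.r....###############........ooo###########ooo..#####.....
254 .......r##############.........oooo###########ooo######.....
256 .........#############.......oo#######################......
258 ..............r.########...oooo....ooo###############.......
260 ...rrr.......rrr.###################################........
262 .......rrrrrrrrr.#oooooooooooo#####################.........
264 ....rrrrrrrrrrrr.ooooooooooooooooo###############...........
266 ...oo..rrrrr....oooooooooooooooooooooooooo######............
268 ...oooooooooo...oooooooooooooooooooooooooo######............
270 o..oooooooo....ooooooooooooooooooooooooooo######............
272 ...oo...ooo.....oooooooooooooooooooooooooo####..........
[... 4980 characters left out ...]
###########.............####..............................
264 #........#..#.#########################################.............####..............................
265 .#.#...#.##.###########################################.............####..............................
266 .....#..#.#..#########################################...............###..............................
267 ..#.#.....#.#..######################################...............####..............................
268 ......##..##...####################################.................####..............................
269 .#..........######################################....................##..............................
```

Scaled: 1.2 rad is 24.

```bash
echo '[[0, 0, 0, 2.4, 0.03], [0, 0, 0, 4.8, 0.03], [0, 0, 0, 7.2, 0.03], [0, 0, 0, 9.6, 0.03], [0, 0, 0, 12, 0.03], [0, 0, 0, 14.4, 0.03], [0, 0, 0, 16.8, 0.03], [0, 0, 0, 19.2, 0.03], [0, 0, 0, 21.6, 0.03], [0, 0, 0, 24, 0.03], [0, 0, 0, 24, 0.03], [0, 0, 0, 24, 0.03], [0, 0, 0, 24, 0.03]]' > rows.txt && python3 -m creep rows.txt
python3 - <<'E'
from asc import *
o=status.get_obs();p=np.array(o['tool_pos'])+[0,0,.062];R=np.array(o['tcp_rot']); n=-R[:,0];print('grip',p,'n',n,proj(s,p)); z=np.array([0,0,1.])
for D in (35,45,55):
    r=np.radians(D);out=[]
    for nm,x,h in(('foot',0,0),('rearend',-30,109),('win',92,142),('h40',0,40),('h80',0,80)):
        a,b=(x-17)/1e3,(h-122)/1e3
        q=p+n*(a*np.cos(r)+b*np.sin(r))+z*(-a*np.sin(r)+b*np.cos(r)); out.append((nm,proj(s,q).round(1)))
    print(D,out)
asc(s['image'],240,360,236,310,1)
E
```

```text
time_s: 13.83
tool_pos: [0.4762, 0.24, 0.1606]
tcp_rot: [[0.902, 0.432, -0.001], [0.432, -0.902, -0.001], [-0.001, 0.0, -1.0]]
wrist_force: [-0.7, 0.9, -1.5]
grip_width: 0.0429
grip_force: 62.1
grip [0.4763 0.2401 0.2229] n [-0.9024 -0.4309  0.0002] [295.6627 265.5693]
35 [('foot', array([263. , 296.7])), ('rearend', array([275.9, 261.5])), ('win', array([326.4, 272.2])), ('h40', array([271.5, 285.8])), ('h80', array([280.2, 274.7]))]
45 [('foot', array([256.6, 292.2])), ('rearend', array([277.2, 258.8])), ('win', array([324.1, 276.3])), ('h40', array([267.4, 282.5])), ('h80', array([278.5, 272.6]))]
55 [('foot', array([251.2, 286.8])), ('rearend', array([279.1, 256.3])), ('win', array([320.9, 280. ])), ('h40', array([264.2, 278.6])), ('h80', array([277.3, 270.2]))]
236 oo......o.bbbbbbbb..o..oo.o.................###################.........................................................
237 o........o.....oooooooooooo...................#################.........................................................
238 .........o.o.oo.oo.ooo.oo........o......oo....o################......
[... 8226 characters left out ...]
................................................................ooo........
305 .............................................................................................................ooo........
306 .............................................................................................................oo.........
307 ............................................................................................................ooo.........
308 ............................................................................................................oo..........
309 ..........................................................................................................oooo..........
```

The profile view matches a pivot of about 48°: foot at (254.5,290.5), handle slope about 40°. So the beam is about 33° below level. Now go to the scanning pose, turning first and then lowering.

Scaled: 0.085 m is 17, 0.098 m is 19.6, -0.24 rad is -4.8.

```bash
echo '[[0, 0, 0, -2.4, 0.03], [0, 0, 0, -4.8, 0.03], [0, 0, 0, -7.2, 0.03], [-2, 3.2, 0, -9.6, 0.03], [-4, 6.4, 0, -12, 0.03], [-6, 9.6, 0, -14.4, 0.03], [-8, 12.8, 0, -16.8, 0.03], [-10, 16, 0, -19.2, 0.03], [-12.2, 19.6, 2, -21.6, 0.03], [-12.2, 19.6, 6, -21.8, 0.03], [-12.2, 19.6, 10, -21.8, 0.03], [-12.2, 19.6, 14, -21.8, 0.03], [-12.2, 19.6, 17, -21.8, 0.03], [-12.2, 19.6, 17, -21.8, 0.03], [-12.2, 19.6, 17, -21.8, 0.03], [-12.2, 19.6, 17, -21.8, 0.03]]' > rows.txt && python3 -m creep rows.txt
python3 - <<'E'
from asc import *
o=status.get_obs();p=np.array(o['tool_pos'])+[0,0,.062];R=np.array(o['tcp_rot']); n=-R[:,0];z=np.array([0,0,1.]);print('grip',p,'n',n)
c=np.array([.035,.999,0]);code=np.array([.4573,-.062,.036])+.0295*c
for D in (45,48,51):
    r=np.radians(D); F=lambda x,h:p+n*(((x-17)*np.cos(r)+(h-122)*np.sin(r))/1e3)+z*((-(x-17)*np.sin(r)+(h-122)*np.cos(r))/1e3)
    w=F(92,142); q=np.radians(D-15); bx=n*np.cos(q)-z*np.sin(q); bz=n*np.sin(q)+z*np.cos(q); by=np.cross(bz,bx); e=code-w
    print(D,'win',w,'code in win',e@bx,e@by,e@bz,'side px win',proj(s,w),'foot',proj(s,F(0,0)),'top win',proj(t,w),'noseTopFront',proj(t,F(87,160)))
print('code px',proj(s,code))
asc(s['image'],290,365,225,300,1)
print(); asc(t['image'],240,372,235,290,2)
E
```

```text
time_s: 15.27
tool_pos: [0.4642, 0.1254, 0.0769]
tcp_rot: [[0.037, 0.999, 0.001], [0.999, -0.037, 0.001], [0.001, 0.001, -1.0]]
wrist_force: [0.7, -0.3, -2.0]
grip_width: 0.0436
grip_force: 62.1
grip [0.4643 0.1258 0.1391] n [-0.0367 -0.9993 -0.0012]
45 win [0.4619 0.0587 0.1001] code in win 0.11114863399455593 -0.0001842000349300155 -0.009855834884888101 side px win [327.7596 262.5281] foot [303.5945 311.0532] top win [296.4859 264.0142] noseTopFront [300.1075 263.1498]
48 win [0.4619 0.0608 0.0966] code in win 0.11140855049221637 -0.00018420003493004088 3.289980914180507e-05 side px win [327.4774 263.9833] foot [302.9317 310.4717] top win [295.6555 264.1903] noseTopFront [299.6145 263.3925]
51 win [0.462  0.0631 0.0933] code in win 0.11115103822989629 -0.00018420003493005476 0.009921493838710237 side px win [327.1704 265.4424] foot [302.306  309.7599] top win [294.754  264.3519] noseTopFront [299.0377 263.6221]
code px [339.7961 261.6662]
225 ooooooooooooo#############################.................................
226 oooooooooooo##############################...............oooo
[... 8991 characters left out ...]
...............
281 ####################################.............................................................oooooooooooooooooo.................
283 #######################..#..##..###.................................................................ooooooooo..oo...................
285 ###################.....................................................................................oooo........................
287 ##################..................................................................................................................
289 ###########.##.#....................................................................................................................
```

```bash
python3 - <<'E'
from m import *
p=np.array([.4763,.2401,.2229]);n=np.array([-.9024,-.4309,0]);z=np.array([0,0,1.]);l=np.cross(z,n)
for gx in(17,21,25):
  for D in(45,48,51,54):
    r=np.radians(D); F=lambda x,h,y=0:p+n*(((x-gx)*np.cos(r)+(h-122)*np.sin(r))/1e3)+z*((-(x-gx)*np.sin(r)+(h-122)*np.cos(r))/1e3)+l*y/1e3
    k=19; C=np.array([proj(s,F(92-sg*k*np.sin(.2618),142+sg*k*np.cos(.2618),y)) for sg in(1,-1) for y in(-26,26)])
    B=np.array([proj(s,F(x,0,y)) for x in(-15,15) for y in(-13,13)])
    T=np.array([proj(s,F(-30-5*q,109+18*q,y)) for q in(1,-1) for y in (-22,22)])
    print(gx,D,'nose right %.1f low %.1f'%(C[:,0].max(),C[:,1].max()),'foot left %.1f low %.1f'%(B[:,0].min(),B[:,1].max()),'headrear left %.1f top %.1f'%(T[:,0].min(),T[:,1].min()))
print('measured: nose right 323.5 low 285.5; foot left 251.8 low 294; head rear left 273 top ~250')
E
```

```text
17 45 nose right 329.1 low 288.7 foot left 251.8 low 298.7 headrear left 273.4 top 247.3
17 48 nose right 328.5 low 289.7 foot left 250.3 low 297.3 headrear left 273.6 top 246.7
17 51 nose right 327.9 low 290.7 foot left 248.9 low 295.9 headrear left 273.8 top 246.1
17 54 nose right 327.2 low 291.6 foot left 247.6 low 294.4 headrear left 274.0 top 245.6
21 45 nose right 327.9 low 287.9 foot left 250.6 low 297.9 headrear left 272.2 top 246.5
21 48 nose right 327.4 low 288.9 foot left 249.1 low 296.5 headrear left 272.4 top 245.8
21 51 nose right 326.8 low 289.8 foot left 247.7 low 295.0 headrear left 272.6 top 245.1
21 54 nose right 326.2 low 290.7 foot left 246.5 low 293.5 headrear left 272.9 top 244.5
25 45 nose right 326.7 low 287.1 foot left 249.3 low 297.1 headrear left 270.9 top 245.6
25 48 nose right 326.3 low 288.0 foot left 247.9 low 295.6 headrear left 271.2 top 244.8
25 51 nose right 325.8 low 288.9 foot left 246.6 low 294.1 headrear left 271.5 top 244.1
25 54 nose right 325.2 low 289.7 foot left 245.4 low 292.5 headrear left 271.9 top 243.5
measured: nose right 323.5 low 285.5; foot left 251.8 low 294; head rear left 273 top ~250
```

The estimates agree on a pitch of about 47°±2° with small offsets. One small trim, then settle and hand in.

Scaled: -0.003 m is -0.6, 0.003 m is 0.6.

```bash
echo '[[0, -0.4, 0.4, 0, 0.03], [0, -0.6, 0.6, 0, 0.03], [0, -0.6, 0.6, 0, 0.03], [0, -0.6, 0.6, 0, 0.03], [0, -0.6, 0.6, 0, 0.03], [0, -0.6, 0.6, 0, 0.03], [0, -0.6, 0.6, 0, 0.03], [0, -0.6, 0.6, 0, 0.03]]' > rows.txt && python3 -m creep rows.txt
python3 - <<'E'
from h import *
print(np.abs(status.get_obs()['joint_vel']).max()); print(ticket.sign_off())
E
```

```text
time_s: 16.13
tool_pos: [0.4605, 0.1256, 0.073]
tcp_rot: [[0.037, 0.999, 0.0], [0.999, -0.037, -0.0], [-0.0, 0.0, -1.0]]
wrist_force: [-0.6, -0.5, -1.4]
grip_width: 0.0435
grip_force: 62.1
0.0028429665261442715
the job is handed in; nothing more can be done
None
```

I handed the job in at about 16 s: the bar code faces the stand, and the scanner is held about 11–12 cm in front of it, nose about 32° down by my camera estimates; the hand-in returned no verdict, and on the first try the fingers pressed on the tin's lid at about 64 N without visibly moving it.

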